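# Push the test tiles home with the straightedge

### The arm

A 6-joint arm with a two-finger parallel gripper is mounted at the origin on the work surface; the furniture and walls round the work are solid. World frame = base frame: x ahead of the robot, y to its left, z up, the work surface at z = 0. Lengths are in m, angles in rad, forces in N, time in s.
With the tool pointing down it reaches from about 0.35 to 0.975 m from the base axis. Payload 4.9 kg.
Tool frame: the origin (TCP) lies on the centre line of the jaws, within the pads' length; the fingertips stand manip.tip_reach ahead of it and the grasp point (between the pads) is the TCP (manip.tip_reach is the distance from the TCP to the fingertips, in m); z points along the fingers, y is the line along which they close (so a half turn about z gives the same grasp; the last joint's range is limited). The gripper opens to 85 mm and grips with 20 to 120 N. Pads are 22 mm wide; open, the fingers measure 114 mm over their backs; the gripper's body (76 mm by 85 mm) begins 54 mm behind the grasp point. The pads swing forward as they close: fully open they stand 13 mm farther back than shut.
Start: joints at [-1.415, 0.053, 1.613, -0, 1.476, -0.119], TCP at [0.17, -0.602, 0.25] pointing down, gripper open.
Joint ranges: [-3.01, 3.01], [-1.01, 2.22], [0.06, 2.58], [-1.02, 4.17], [0.09, 2.62], [-3.14, 3.14]. Speed limits (rad/s): [2.57, 2.57, 3.14, 3.14, 3.14, 3.14].

### API

Orientations are given as a unit quaternion [w, x, y, z].
In Python, from plant import manip gives the robot as it stands. The module is installed in compiled form; this text tells all that it offers.
- The arm moves only by the tool move_arm, never from a script. Its argument "rows" is a list of rows, each a list of 7 numbers: the shift along the tool's x, y, z in cm, then the turn, a rotation vector about the tool's x, y, z in degrees, then the opening, from -1 (shut) to 1 (fully open). In form: [[tx, ty, tz, ax, ay, az, jaw], ...]. A call has 1 to 20 rows; each row shifts and turns the commanded pose from where the row before left it, along the tool's axes as they then stand; what a row does not reach is not made up. A row lasts 1/12 s, in which the tool goes at most 41.7 mm and 7.16 degrees, less where a joint would pass 70% of its speed; a pose out of reach is approached as far as the arm can. A call is refused whole if a number of a shift passes 4.17 or a number of a turn 7.16, either way. A call with a gripper value outside its range is refused whole. The fingers move at their own pace and stop on an object; the grip force is fixed at half the most. Time passes only in rows, so rows that do not move let the fingers close. It gives the time, the measured TCP pose, the force, the opening and the grip force at its end, in the units of the state.
- manip.state(): the state, without advancing time (a new reading comes with each control period).
- manip.grab_frame(name): name is "side" or "top"; returns a dict with "img" (420x560x3 uint8, blue, green, red), "mtx" (3x3 intrinsics, pixels), "k1" (the pictures are not rectified: a ray, as slopes to the right and down, at radius r is drawn at 1 + k1 r^2 times it, then the intrinsics apply), "R" (3x3) and "t" (3): a world point X has camera coordinates R X + t. Camera axes: x right, y down, z forward; pixel columns grow to the right and rows downward; lengths in m; the calibration is good to about 2 mm. A picture is of the moment at which its call begins. There is no depth.
- manip.job_done(): hands the job in; it is judged then, once.
The state is a dict: "time": time; "joint_pos": joint angles; "joint_vel": joint speeds; "joint_efforts": joint torques, N m; "tool_pos": TCP position; "tool_rot": TCP orientation; "contact_force": force on the tool from outside, world axes, zero at the start; "ft_torque": the same for the moment, N m; "gripper_width": opening from 0.0 (shut) to 1.0 (fully open); "grasp_force": force on a finger pad.
Only numpy, scipy, OpenCV 4.12 (cv2) and the standard library are available. Lean on these libraries where they do the work, as an engineer would, in place of code of your own. Each camera call takes 0.05 s, during which the arm holds its last target. There are 200 camera calls.

### The job

Take the straightedge by its wooden grip and use it to push the four loose terracotta tiles together, as one row, under the lip of the setting rack until every tile sits against the hidden stop inside; hold them there for a second with a firm but gentle press of about 12 N (over 20 N chips them). Then draw the straightedge back, leave it standing on the table a hand's breadth clear of the tiles and let go. Touch the tiles only with the straightedge and leave the clay figures alone.

Things in the scene. Friction and masses are not known exactly. Their poses are not given: they have to be found in the camera images.
- rack: low wooden rack fixed on the table, 300 mm long (its y), 63 mm deep (its x), 21.5 mm high, two clamp screws on top up to 30 mm. Its lip, 6 mm thick, roofs a slot open at the front, 15.5 mm high, 284 mm wide between 8 mm end cheeks. Origin: on the table under the middle of the lip's front edge; +x points level into the rack, away from the robot: the push direction.
- slot_mouth (a point): middle of the lip's front lower edge, 15.5 mm above the rack's origin, same axes. In the slot a straight rigid metal stop runs the full width along y, clamped at a different depth each time: its face is 8 to 30 mm behind (+x) this edge. The lip hides it and its position is not given: feel for it. It does not yield under 20 N.
- straightedge: straightedge tool standing loose on the table: aluminium blade 280 mm long (its y), 26 mm thick (its x), 18 mm high, with a wooden grip on top in the middle, 24 mm thick (x), 70 mm long (y), from 18 to 66 mm high. Origin: centre of its underside, z up. Both long faces are straight edges, 13 mm either side of the origin. 0.3 kg. It stands by itself.
- tile_a: plain terracotta tile, loose, flat on the table, 45 mm deep (its x), 44 mm wide (y), 12 mm thick, about 0.05 kg; first from the rack's -y end (the robot's right) in a ragged row of four alike. Origin: centre of its underside. It starts 65 to 95 mm in front of the lip's edge, turned up to 0.25 rad to the rack; fully home its centre is 22.5 mm in front of the stop's face.
- tile_b: plain terracotta tile, loose, flat on the table, 45 mm deep (its x), 44 mm wide (y), 12 mm thick, about 0.05 kg; second in a ragged row of four alike. Origin: centre of its underside. It starts 65 to 95 mm in front of the lip's edge, turned up to 0.25 rad to the rack; fully home its centre is 22.5 mm in front of the stop's face.
- tile_c: plain terracotta tile, loose, flat on the table, 45 mm deep (its x), 44 mm wide (y), 12 mm thick, about 0.05 kg; third in a ragged row of four alike. Origin: centre of its underside. It starts 65 to 95 mm in front of the lip's edge, turned up to 0.25 rad to the rack; fully home its centre is 22.5 mm in front of the stop's face.
- tile_d: plain terracotta tile, loose, flat on the table, 45 mm deep (its x), 44 mm wide (y), 12 mm thick, about 0.05 kg; fourth, at the rack's +y end in a ragged row of four alike. Origin: centre of its underside. It starts 65 to 95 mm in front of the lip's edge, turned up to 0.25 rad to the rack; fully home its centre is 22.5 mm in front of the stop's face.
- cast_bird: slip-cast bird figure, unfired clay, 75x68x98 mm, stands left of the rack; a bystander, fragile, leave alone. Origin: centre of its underside.
- cast_bear: slip-cast sitting bear figure, unfired clay, 64x60x87 mm, stands right of the rack; a bystander, fragile, leave alone. Origin: centre of its underside.
- cast_seal: slip-cast seal figure, unfired clay, 116x68x53 mm, lies right of the tiles, near a fixed round white plaster slab (196 mm across, 58 mm high, centred at world x 0.285, y 0.157) of which the straightedge must keep clear; a bystander, fragile, leave alone. Origin: centre of its underside.
There are look-alikes about, which are no part of the job. Leave any purple or yellow look-alike of the tile_b alone. What is shaped like the tile_d but black is not meant.

How it is judged:
By the outcome, as a careful person would: the job done as asked, in the order asked, and still so for the second after the job is handed in, with the robot touching nothing.
It also fails if it takes over 58 s, if anything falls off the work surface, if the arm or the gripper's body presses on something with over 40 N, if the wrist force passes 120 N, or if a joint passes its speed limit or range.

## Working session

There is one attempt and no reset: what is moved stays moved. The work goes in short steps, Python scripts to look and compute and a tool call to move; the robot and the scene stay as the last step left them, time stands still between calls to the robot, and variables do not carry over. Pictures are saved under pics/ and viewed, at most 10 in all, crops included, and the job is handed in when it is done.

Besides the shell and the picture viewer there is one more tool, called after ">>>" as a command line: name --pt "numbers of a row" for each row, then --argument value for the rest. move_arm: Moves the arm, as the interface text tells. Its arguments: {"type":"object","properties":{"rows":{"type":"array","items":{"type":"array","items":{"type":"number"}}}},"required":["rows"]}

```bash
mkdir -p pics; cat > h.py <<'E'
import numpy as np, cv2, pickle
from plant import manip
def grab(n,save=None):
    f=manip.grab_frame(n)
    if save: cv2.imwrite(f'pics/{save}.png',f['img']); pickle.dump(f,open(f'pics/{save}.pkl','wb'))
    return f
def load(s): return pickle.load(open(f'pics/{s}.pkl','rb'))
def rays(f,px):
    px=np.atleast_2d(np.float64(px)); K=f['mtx']; R=np.array(f['R']);t=np.array(f['t'])
    d=np.c_[(px[:,0]-K[0][2])/K[0][0],(px[:,1]-K[1][2])/K[1][1]]
    u=d.copy()
    for _ in range(30): u=d/(1+f['k1']*(u**2).sum(1,keepdims=True))
    return -R.T@t, np.c_[u,np.ones(len(u))]@R
def onplane(f,px,z):
    c,v=rays(f,px); return c+v*((z-c[2])/v[:,2])[:,None]
def tri(f,p,g,q):
    c,v=rays(f,p);d,w=rays(g,q);v=v[0];w=w[0]
    s=np.linalg.lstsq(np.c_[v,-w],d-c,rcond=None)[0]
    a,b=c+s[0]*v,d+s[1]*w; return (a+b)/2,np.linalg.norm(a-b)
E
python3 - <<'E'
from h import *
for n in('side','top'):
    f=grab(n,n+'0'); print(n,f['mtx'],f['k1'],-np.array(f['R']).T@f['t'],f['R'][2])
s=manip.state(); print(s, manip.tip_reach)
E
```

```text
side [[539.9570672    0.         277.31666811]
 [  0.         539.9570672  214.88345912]
 [  0.           0.           1.        ]] -0.12032410715058452 [1.61879474 0.22200076 1.39611844] [-0.64666288 -0.02157661 -0.7624707 ]
top [[436.8960494    0.         282.81555957]
 [  0.         436.8960494  210.20834532]
 [  0.           0.           1.        ]] 0.0036207559628506037 [0.40915789 0.20424032 1.19332401] [ 0.06490735 -0.00167663 -0.99788989]
{'time': 0.1, 'joint_pos': array([-1.41502562e+00,  5.33080354e-02,  1.61415711e+00,  2.12797656e-06,
        1.47602691e+00, -1.19002946e-01]), 'joint_vel': array([ 0.00106519, -0.00060263, -0.00111595, -0.00087529,  0.00070826,
        0.00060962]), 'joint_efforts': array([ 5.60978351e-04, -3.94901991e+01, -3.71362925e+01, -8.63477089e-05,
        3.93830225e-03, -1.42764819e-05]), 'tool_pos': array([ 0.1694962 , -0.60102181,  0.24917503]), 'tool_rot': array([-9.49558927e-04,  9.90576833e-01,  1.36954871e-01, -1.63992468e-05]), 'contact_force': array([ 0.71636175, -0.46422839, -0.60979671]), 'ft_torque': array([-0.04852903,  0.00031893,  0.01428179]), 'grasp_force': 0.0, 'gripper_width': 1.0002645870696971} 0.019
```

View pics/top0.png

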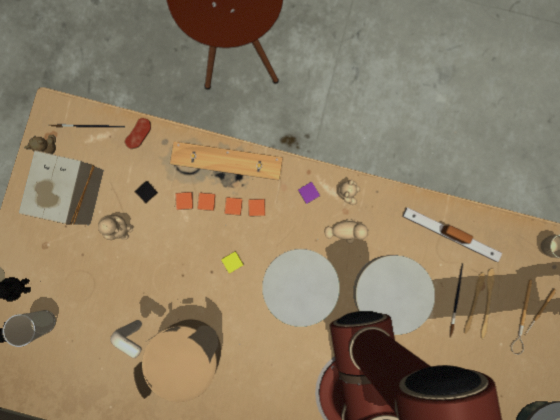

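View pics/side0.png

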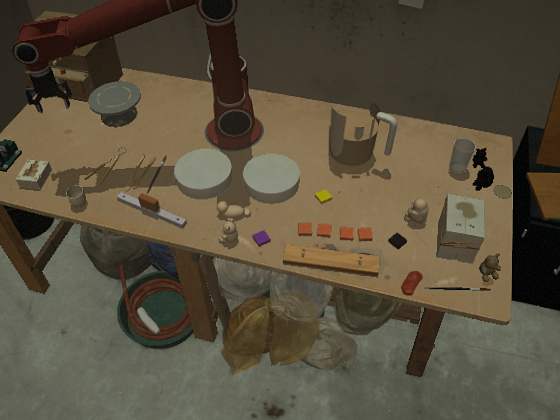

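The top view shows the rack from (172,150) to (281,172), four terracotta tiles near (184..257, 200..208), and the straightedge running from (404,213) to (499,256) with its grip near (457,234). The side view shows the rack around (331,259), the tiles at (305..365, 231), and the straightedge grip at (149,201).

```bash
python3 - <<'E'
from h import *
t,s=load('top0'),load('side0')
def crop(f,x0,y0,x1,y1,k): return cv2.resize(f['img'][y0:y1,x0:x1],None,fx=k,fy=k,interpolation=cv2.INTER_CUBIC)
a=crop(t,160,130,300,230,5); cv2.imwrite('pics/c1.png',a)
b=np.vstack([crop(t,395,200,511,265,5)[:,:580],crop(s,105,180,221,235,5)]); cv2.imwrite('pics/c2.png',b)
# colour masks
for n,f in(('top',t),('side',s)):
    hsv=cv2.cvtColor(f['img'],cv2.COLOR_BGR2HSV)
    m=((hsv[...,0]<12)&(hsv[...,1]>150)&(hsv[...,2]>110)).astype(np.uint8)
    c,_=cv2.findContours(m,0,2)
    for k in c:
        r=cv2.minAreaRect(k)
        if 60<cv2.contourArea(k)<500: print(n,np.round(r[0],1),np.round(r[1],1),round(r[2]),np.round(onplane(f,[cv2.moments(k)['m10']/cv2.moments(k)['m00'],cv2.moments(k)['m01']/cv2.moments(k)['m00']],.012),4))
E
```

```text
top [256.5 207. ] [16. 15.] 90 [[0.4947 0.2737 0.012 ]]
top [233.2 205.7] [15.8 15.8] 5 [[0.4981 0.3369 0.012 ]]
top [206.2 201.2] [15.7 15.7] 6 [[0.5108 0.4101 0.012 ]]
top [183.9 200.4] [15.9 15.9] 85 [[0.5131 0.4703 0.012 ]]
top [137.9 132.9] [14.1 33.3] 34 [[0.6981 0.5993 0.012 ]]
side [365. 233.] [10. 14.] 90 [[0.5173 0.4708 0.012 ]]
side [346.1 232.3] [12.6 10.3] 6 [[0.5159 0.4099 0.012 ]]
side [323.5 229. ] [10. 13.] 90 [[0.5032 0.3375 0.012 ]]
side [304.5 228. ] [10. 13.] 90 [[0.5002 0.2742 0.012 ]]
```

View pics/c1.png

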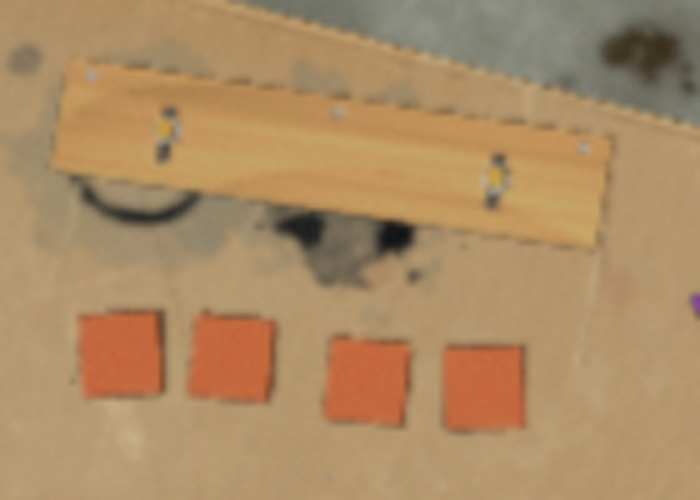

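View pics/c2.png

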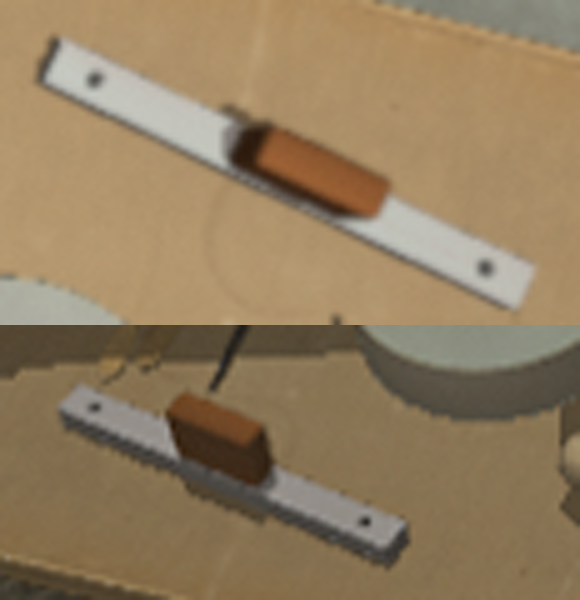

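The first crop shows the rack's four corners and the tiles, which are each turned slightly. The second shows the straightedge in both views, with its blade holes and grip top clearly visible. Next I triangulate these points.

```bash
python3 - <<'E'
from h import *
t,s=load('top0'),load('side0')
C=lambda P,x0,y0,dy=0:[[x0+(x+.5)/5-.5,y0+(y-dy+.5)/5-.5] for x,y in P]
np.set_printoptions(precision=4,suppress=True)
T=C([(95,79),(485,268)],395,200); S=C([(365,521),(95,407)],105,180,325)
for a,b in zip(T,S): print('hole',tri(t,a,s,b))
# correspondences: top-left, top-right, bot-right, bot-left
T=C([(275,128),(390,182),(372,217),(255,158)],395,200); S=C([(255,447),(168,408),(185,393),(268,427)],105,180,325)
for a,b in zip(T,S): print('grip',tri(t,a,s,b))
print('blade18',onplane(t,C([(58,37),(535,265),(515,310),(40,80)],395,200),.018))
P=C([(68,60),(613,137),(597,247),(50,170)],160,130)
r=onplane(t,P,.0215); print('rack',r, np.linalg.norm(np.diff(r,axis=0),axis=1))
# rack side view + top mask
for n,f in(('top',t),('side',s)):
    hsv=cv2.cvtColor(f['img'],cv2.COLOR_BGR2HSV)
    m=((hsv[...,0]<12)&(hsv[...,1]>150)&(hsv[...,2]>110)).astype(np.uint8)
    c,_=cv2.findContours(m,0,2)
    for k in c:
        if n=='top' and 60<cv2.contourArea(k)<300:
            q=onplane(f,cv2.boxPoints(cv2.minAreaRect(k)),.012); print('tile',q[:,:2].round(4).tolist())
    # purple etc not needed
# screw heads triangulate needs side crop
a=cv2.resize(s['img'][215:280,275:390],None,fx=6,fy=6,interpolation=cv2.INTER_CUBIC);cv2.imwrite('pics/c3.png',a)
E
```

```text
hole (array([ 0.4712, -0.1509,  0.0155]), np.float64(9.511646300800325e-05))
hole (array([ 0.3693, -0.3585,  0.0137]), np.float64(0.0005092990555375595))
grip (array([ 0.4435, -0.2265,  0.0592]), np.float64(0.007524081183243241))
grip (array([ 0.4153, -0.2868,  0.0644]), np.float64(0.0005948439847851015))
grip (array([ 0.3972, -0.2793,  0.0597]), np.float64(0.00012341432026447718))
grip (array([ 0.4278, -0.2177,  0.0608]), np.float64(0.0027226774190775944))
blade18 [[ 0.4938 -0.1306  0.018 ]
 [ 0.371  -0.3836  0.018 ]
 [ 0.3471 -0.3721  0.018 ]
 [ 0.4706 -0.1204  0.018 ]]
rack [[0.6724 0.4995 0.0215]
 [0.6298 0.2037 0.0215]
 [0.5698 0.2125 0.0215]
 [0.6121 0.5083 0.0215]] [0.2988 0.0606 0.2989]
tile [[0.5166, 0.294], [0.5165, 0.2533], [0.4731, 0.2532], [0.4731, 0.2938]]
tile [[0.479, 0.3598], [0.5216, 0.3562], [0.5177, 0.3136], [0.475, 0.3173]]
tile [[0.4916, 0.4332], [0.5342, 0.4294], [0.5299, 0.3869], [0.4873, 0.3908]]
tile [[0.5328, 0.4941], [0.5367, 0.4511], [0.4935, 0.4467], [0.4896, 0.4896]]
```

View pics/c3.png

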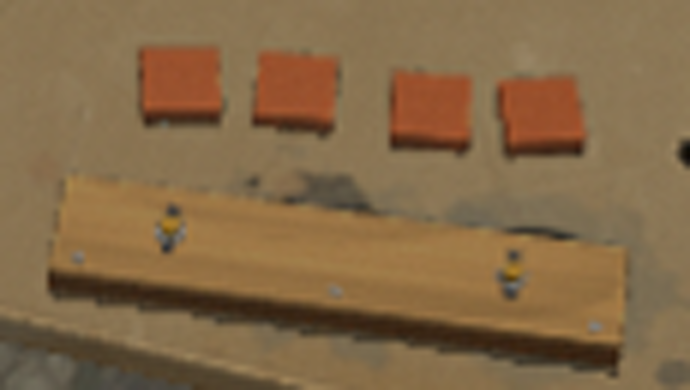

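```bash
cat >> h.py <<'E'
from scipy.spatial.transform import Rotation as Ro
def go(x,y,z,yaw):
    """shift in tool axes [cm] and turn [deg] to a tool-down pose with tool y at world yaw(rad)"""
    s=manip.state(); q=s['tool_rot']; R=Ro.from_quat([q[1],q[2],q[3],q[0]])
    yy=np.array([np.cos(yaw),np.sin(yaw),0]); zz=np.array([0,0,-1.]); G=Ro.from_matrix(np.c_[np.cross(yy,zz),yy,zz])
    d=np.array([x,y,z])-s['tool_pos']
    print('t',round(s['time'],2),'pos',s['tool_pos'].round(4),'F',s['contact_force'].round(1),'w',round(s['gripper_width'],2),'gf',round(s['grasp_force'],1))
    print('shift now',(100*R.inv().apply(d)).round(2),'turn',np.degrees((R.inv()*G).as_rotvec()).round(2),'shift after turn',(100*G.inv().apply(d)).round(2))
E
python3 - <<'E'
from h import *
t,s=load('top0'),load('side0')
np.set_printoptions(precision=4,suppress=True)
C=lambda P,x0,y0,k:[[x0+(x+.5)/k-.5,y0+(y+.5)/k-.5] for x,y in P]
T=C([(68,60),(613,137),(597,247),(50,170),(166,130),(495,180)],160,130,5)
S=C([(617,347),(50,270),(66,178),(625,247),(512,272),(170,230)],275,215,6)
for a,b in zip(T,S): print('rack',tri(t,a,s,b))
for n,p,z in (('purple',(309,192),.012),('yellow',(232,262),.012),('black',(146,191),.012),('seal',(347,230),.02),('bear/bird',(348,190),.05),('bird',(113,227),.05),('slab',(301,287),.058)): print(n,onplane(t,p,z)[0])
go(.4206,-.2525,.25,-.452)
E
```

```text
rack (array([0.6739, 0.4995, 0.0145]), np.float64(0.003387239270959508))
rack (array([0.631 , 0.2044, 0.0151]), np.float64(0.0012905167475291833))
rack (array([0.5707, 0.2125, 0.0153]), np.float64(1.796040878694941e-05))
rack (array([0.6128, 0.5082, 0.0178]), np.float64(0.0020393035646338333))
rack (array([0.6337, 0.4455, 0.0229]), np.float64(7.922675497206713e-05))
rack (array([0.6068, 0.2677, 0.019 ]), np.float64(6.2307587665221054e-06))
purple [0.5355 0.131  0.012 ]
yellow [0.3467 0.3391 0.012 ]
black [0.5388 0.5736 0.012 ]
seal [0.432  0.0301 0.02  ]
bear/bird [0.5366 0.0308 0.05  ]
bird [0.4402 0.6461 0.05  ]
slab [0.2848 0.1558 0.058 ]
t 0.1 pos [ 0.1695 -0.601   0.2492] F [ 0.7 -0.5 -0.6] w 1.0 gf 0.0
shift now [ 33.62 -26.73  -0.02] turn [ -0.1   -0.06 -48.36] shift after turn [42.32  7.37 -0.08]
```

>>> move_arm --pt "0 0 0 0 0 -6.9 1" --pt "0 0 0 0 0 -6.9 1" --pt "0 0 0 0 0 -6.9 1" --pt "0 0 0 0 0 -6.9 1" --pt "0 0 0 0 0 -6.9 1" --pt "0 0 0 0 0 -6.9 1" --pt "0 0 0 0 0 -6.9 1"

```text
time: 0.68
tool_pos: [0.1695, -0.6012, 0.2496]
tool_rot: [-0.001, 0.846, 0.533, 0.0]
contact_force: [-0.5, 0.9, 0.5]
gripper_width: 1.003
grasp_force: 0.0
```

```bash
python3 -c "
from h import *
go(.4206,-.2525,.15,-.452)"
```

```text
t 0.68 pos [ 0.1695 -0.6012  0.2496] F [-0.5  0.9  0.5] w 1.0 gf 0.0
shift now [42.29  7.57  9.99] turn [-0.04 -0.06  0.28] shift after turn [42.33  7.36  9.96]
```

>>> move_arm --pt "3 0.5 0.7 0 0 0 1" --pt "3 0.5 0.7 0 0 0 1" --pt "3 0.5 0.7 0 0 0 1" --pt "3 0.5 0.7 0 0 0 1" --pt "3 0.5 0.7 0 0 0 1" --pt "3 0.5 0.7 0 0 0 1" --pt "3 0.5 0.7 0 0 0 1" --pt "3 0.5 0.7 0 0 0 1" --pt "3 0.5 0.7 0 0 0 1" --pt "3 0.5 0.7 0 0 0 1" --pt "3 0.5 0.7 0 0 0 1" --pt "3 0.5 0.7 0 0 0 1" --pt "3 0.5 0.7 0 0 0 1" --pt "3.3 0.9 0.7 0 0 0 1" --pt "0 0 0 0 0 0 1" --pt "0 0 0 0 0 0 1"

```text
time: 2.02
tool_pos: [0.4214, -0.2519, 0.1513]
tool_rot: [-0.001, 0.847, 0.532, -0.0]
contact_force: [-0.5, 0.5, 0.4]
gripper_width: 0.997
grasp_force: 0.0
```

```bash
python3 -c "
from h import *
go(.4206,-.2525,.044,-.452)
t=grab('top','t1');s=grab('side','s1')
a=[cv2.resize(f['img'][y:y+65,x:x+120],None,fx=5,fy=5) for f,x,y in((t,395,200),(s,105,175))]
cv2.imwrite('pics/c4.png',np.vstack(a)[:600])"
```

```text
t 2.02 pos [ 0.4214 -0.2519  0.1513] F [-0.5  0.5  0.4] w 1.0 gf 0.0
shift now [-0.09 -0.03 10.73] turn [-0.11 -0.01  0.14] shift after turn [-0.09 -0.05 10.73]
```

View pics/c4.png

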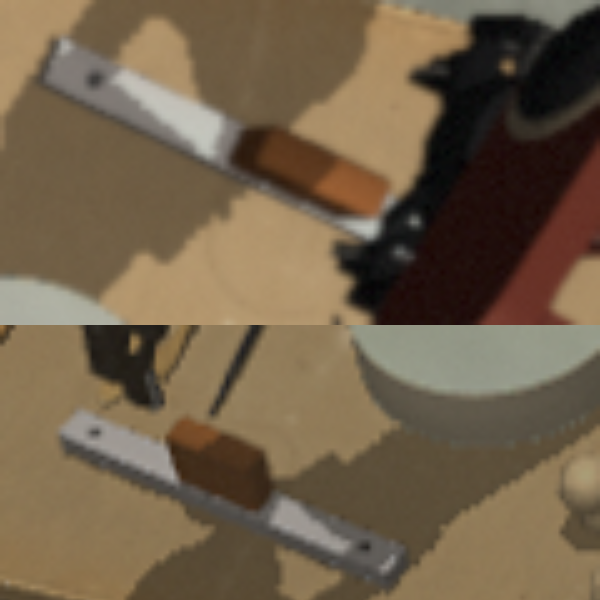

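The fingers straddle the grip line: in the top view they are at about (420,75) and (350,250) in the crop, displaced by parallax as expected for their height. I descend now.

>>> move_arm --pt "0 0 1.8 0 0 0 1" --pt "0 0 1.8 0 0 0 1" --pt "0 0 1.8 0 0 0 1" --pt "0 0 1.8 0 0 0 1" --pt "0 0 1.8 0 0 0 1" --pt "-0.1 0 1.5 0 0 0 1" --pt "0 0 0.2 0 0 0 1" --pt "0 0 0 0 0 0 1"

```text
time: 2.78
tool_pos: [0.4197, -0.255, 0.0446]
tool_rot: [-0.001, 0.848, 0.529, -0.0]
contact_force: [0.7, -1.0, -0.1]
gripper_width: 1.0
grasp_force: 0.0
```

```bash
python3 -c "
from h import *
go(.4206,-.2525,.044,-.452)"
```

```text
t 2.78 pos [ 0.4197 -0.255   0.0446] F [ 0.7 -1.  -0.1] w 1.0 gf 0.0
shift now [ 0.26 -0.03  0.06] turn [-0.12 -0.02 -0.17] shift after turn [ 0.26 -0.03  0.06]
```

>>> move_arm --pt "0 0 0 0 0 0 -1" --pt "0 0 0 0 0 0 -1" --pt "0 0 0 0 0 0 -1" --pt "0 0 0 0 0 0 -1" --pt "0 0 0 0 0 0 -1" --pt "0 0 0 0 0 0 -1" --pt "0 0 0 0 0 0 -1" --pt "0 0 0 0 0 0 -1" --pt "0 0 0 0 0 0 -1" --pt "0 0 0 0 0 0 -1" --pt "0 0 0 0 0 0 -1" --pt "0 0 0 0 0 0 -1"

```text
time: 3.78
tool_pos: [0.4213, -0.2548, 0.0461]
tool_rot: [0.001, 0.848, 0.53, 0.0]
contact_force: [-0.6, 0.1, 5.6]
gripper_width: 0.274
grasp_force: 60.4
```

>>> move_arm --pt "0 0 -0.5 0 0 0 -1" --pt "0 0 -1 0 0 0 -1" --pt "0 0 -2 0 0 0 -1" --pt "0 0 -2 0 0 0 -1" --pt "0 0 -2 0 0 0 -1" --pt "0 0 -2 0 0 0 -1" --pt "0 0 -2 0 0 0 -1" --pt "0 0 -1.5 0 0 0 -1" --pt "0 0 -0.5 0 0 0 -1" --pt "0 0 0 0 0 0 -1" --pt "0 0 0 0 0 0 -1"

```text
time: 4.7
tool_pos: [0.4204, -0.2541, 0.1795]
tool_rot: [-0.001, 0.848, 0.53, -0.0]
contact_force: [-0.8, 1.1, -3.0]
gripper_width: 0.272
grasp_force: 59.4
```

```bash
python3 -c "
from h import *
go(.4425,.3817,.18,-.142)
t=grab('top','t2');s=grab('side','s2')
a=[cv2.resize(f['img'][y:y+75,x:x+150],None,fx=4,fy=4) for f,x,y in((t,390,200),(s,85,130))]
cv2.imwrite('pics/c5.png',np.vstack(a)[:600])"
```

```text
t 4.7 pos [ 0.4204 -0.2541  0.1795] F [-0.8  1.1 -3. ] w 0.27 gf 59.4
shift now [ 58.14 -25.84  -0.  ] turn [ -0.06  -0.03 -17.82] shift after turn [ 6.325e+01 -6.810e+00 -5.000e-02]
```

View pics/c5.png

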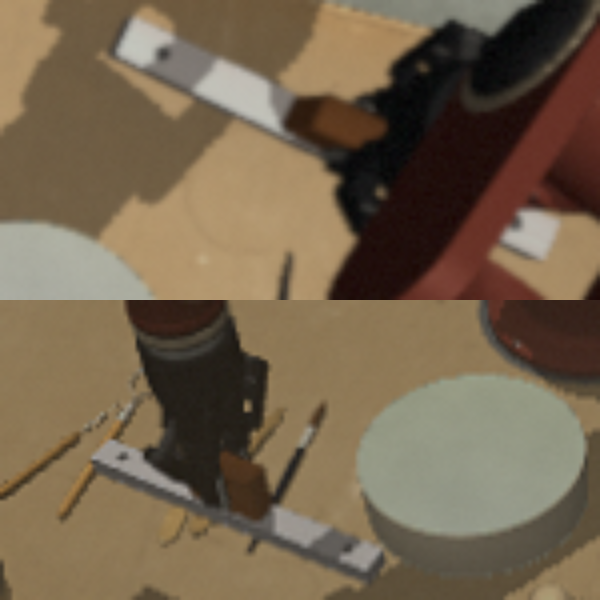

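The straightedge is lifted and level, with its holes at crop (163,54) and (516,222) in the top view and (347,548) and (122,456) in the side view. I check where the blade sits relative to the TCP.

```bash
python3 - <<'E'
from h import *
t,s=load('t2'),load('s2')
C=lambda P,x0,y0:[[x0+(x+.5)/4-.5,y0+(y+.5)/4-.5] for x,y in P]
T=C([(163,54),(516,222)],390,200);S=C([(347,248),(122,156)],85,130)
p=[tri(t,a,s,b) for a,b in zip(T,S)]
print(p); m=(p[0][0]+p[1][0])/2; d=p[0][0]-p[1][0]; print('mid',m,'len',np.linalg.norm(d),'yaw',np.arctan2(-d[0],d[1]))
E
```

```text
[(array([ 0.46966724, -0.15134335,  0.14784238]), np.float64(0.0001789441941640236)), (array([ 0.36930392, -0.3574578 ,  0.14907221]), np.float64(0.0014662609368999069))]
mid [ 0.41948558 -0.25440057  0.1484573 ] len 0.22925417456189548 yaw -0.4531371172129074
```

>>> move_arm --pt "0 0 0 0 0 -3 -1" --pt "0 0 0 0 0 -6 -1" --pt "0 0 0 0 0 -6 -1" --pt "1.5 0 0 0 0 -2.8 -1" --pt "2.8 -0.3 0 0 0 0 -1" --pt "3.2 -0.4 0 0 0 0 -1" --pt "3.2 -0.4 0 0 0 0 -1" --pt "3.2 -0.4 0 0 0 0 -1" --pt "3.2 -0.4 0 0 0 0 -1" --pt "3.2 -0.4 0 0 0 0 -1" --pt "3.2 -0.4 0 0 0 0 -1" --pt "3.2 -0.4 0 0 0 0 -1" --pt "3.2 -0.4 0 0 0 0 -1" --pt "3.2 -0.4 0 0 0 0 -1" --pt "3.2 -0.4 0 0 0 0 -1" --pt "3.2 -0.4 0 0 0 0 -1" --pt "3.2 -0.4 0 0 0 0 -1" --pt "3.2 -0.4 0 0 0 0 -1" --pt "3.2 -0.4 0 0 0 0 -1" --pt "3.2 -0.4 0 0 0 0 -1"

```text
time: 6.47
tool_pos: [0.4323, 0.2734, 0.1785]
tool_rot: [-0.0, 0.755, 0.655, -0.001]
contact_force: [-0.1, -0.0, -3.2]
gripper_width: 0.273
grasp_force: 59.3
```

```bash
python3 -c "
from h import *
go(.4425,.3817,.18,-.142)"
```

```text
t 6.47 pos [0.4323 0.2734 0.1785] F [-0.1 -0.  -3.2] w 0.27 gf 59.3
shift now [10.87 -0.52 -0.16] turn [-0.13  0.09  0.  ] shift after turn [10.87 -0.52 -0.15]
```

>>> move_arm --pt "3 -0.1 0 0 0 0 -1" --pt "3 -0.2 0 0 0 0 -1" --pt "3 -0.1 0 0 0 0 -1" --pt "1.8 -0.1 0 0 0 0 -1" --pt "0 0 1.5 0 0 0 -1" --pt "0 0 2 0 0 0 -1" --pt "0 0 2 0 0 0 -1" --pt "0 0 2 0 0 0 -1" --pt "0 0 2 0 0 0 -1" --pt "0 0 1.5 0 0 0 -1" --pt "0 0 1 0 0 0 -1" --pt "0 0 0.5 0 0 0 -1" --pt "0 0 0 0 0 0 -1" --pt "0 0 0 0 0 0 -1"

```text
time: 7.63
tool_pos: [0.4439, 0.3798, 0.0554]
tool_rot: [0.0, 0.756, 0.655, 0.0]
contact_force: [0.2, 0.7, -2.7]
gripper_width: 0.275
grasp_force: 59.4
```

```bash
python3 -c "
from h import *
go(.4425,.3817,.048,-.142)
t=grab('top','t3');s=grab('side','s3')
a=cv2.resize(t['img'][130:245,150:300],None,fx=4,fy=4)
b=cv2.resize(s['img'][180:280,270:400],None,fx=4,fy=4)
print(a.shape,b.shape)
cv2.imwrite('pics/c6.png',a);cv2.imwrite('pics/c6b.png',b)"
```

```text
t 7.63 pos [0.4439 0.3798 0.0554] F [ 0.2  0.7 -2.7] w 0.28 gf 59.4
shift now [ 0.17 -0.17  0.74] turn [ 0.   -0.   -0.02] shift after turn [ 0.17 -0.17  0.74]
(460, 600, 3) (400, 520, 3)
```

View pics/c6.png

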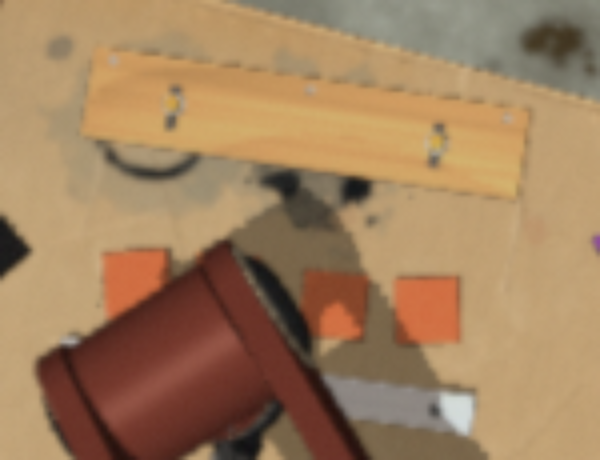

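The top view shows the blade behind all four tiles, with its right end at crop (475,395), and a gap to the tiles. The arm hides the left half, so I check the parallelism in the side view.

View pics/c6b.png

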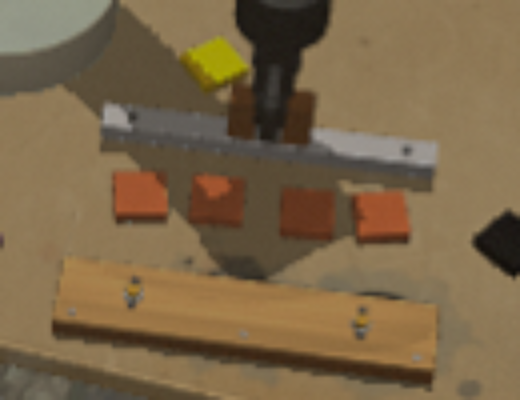

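The side view shows the blade behind the four tiles and spanning them, with holes at crop (132,117) and (407,150). The rack's front edge runs from (66,258) to (437,303), and the yellow look-alike is clear.

```bash
python3 - <<'E'
from h import *
t,s=load('t3'),load('s3')
C=lambda P:[[270+(x+.5)/4-.5,180+(y+.5)/4-.5] for x,y in P]
yaw=lambda p:np.arctan2(-(p[1]-p[0])[0],(p[1]-p[0])[1])
h=onplane(s,C([(132,117),(407,150)]),.0265);print('holes',h,yaw(h))
for q,z in (((66,258),(437,303)),.0215),(((54,320),(435,370)),.0215),(((134,291),(362,322)),.028):
    p=onplane(s,C(q),z);print(p,yaw(p))
# subpixel edges in the top image: rack back/front edges and blade right half front edge, by strongest column gradient
g=cv2.GaussianBlur(cv2.cvtColor(t['img'],cv2.COLOR_BGR2GRAY).astype(float),(3,3),0)
b=cv2.GaussianBlur(t['img'][...,0].astype(float),(3,3),0)
def edge(im,x0,y0,x1,y1,z,sgn,w=4):
    pts=[]
    for x in range(x0,x1+1):
        yc=y0+(y1-y0)*(x-x0)/(x1-x0); r=np.arange(int(yc-w),int(yc+w)+1)
        d=sgn*(im[r+1,x]-im[r-1,x])/2; i=int(np.clip(d.argmax(),1,len(r)-2))
        k=d[i-1]-2*d[i]+d[i+1]; pts.append([x,r[i]+(0.5*(d[i-1]-d[i+1])/k if k else 0)])
    p=onplane(t,pts,z)
    for _ in range(3):
        f=np.polyfit(p[:,1],p[:,0],1);e=abs(np.polyval(f,p[:,1])-p[:,0]);p=p[e<max(2.0*np.median(e),5e-4)]
    print('edge n',len(p),'yaw',-np.arctan(f[0]),'x at y=.3604',np.polyval(f,.3604),'rms',e.std());return f
edge(g,175,164,277,178,.0215,-1); edge(b,175,164,277,178,.0215,1)
edge(b,178,143,278,157,.0215,-1)
edge(b,236,224,267,228,.0265,1)
E
```

```text
holes [[0.42918676 0.26756188 0.0265    ]
 [0.46121975 0.49587393 0.0265    ]] -0.1393936502168317
[[0.5748528  0.21423979 0.0215    ]
 [0.61422956 0.50693768 0.0215    ]] -0.13372749109057686
[[0.63574581 0.20574562 0.0215    ]
 [0.67795617 0.49941282 0.0215    ]] -0.1427576061397802
[[0.61129822 0.26810151 0.028     ]
 [0.63815002 0.44524656 0.028     ]] -0.15043564119831102
edge n 54 yaw -0.12315279736817732 x at y=.3604 0.5906793516924184 rms 0.0003071441974441484
edge n 49 yaw -0.14962502181409576 x at y=.3604 0.5878166784463106 rms 0.00032960481922283014
edge n 73 yaw -0.1447187105359894 x at y=.3604 0.655639215432581 rms 0.0003649116257725524
edge n 31 yaw -0.14918762809109382 x at y=.3604 0.45363104493179135 rms 0.00018915367429033167
```

>>> move_arm --pt "0 0 0.3 0 0 0 -1" --pt "0 0 0.3 0 0 0 -1" --pt "0 0.2 0 0 0 0 -1" --pt "0 0.2 0 0 0 0 -1" --pt "0 0.2 0 0 0 0 -1" --pt "0 0.2 0 0 0 0 -1" --pt "0 0.2 0 0 0 0 -1" --pt "0 0.2 0 0 0 0 -1" --pt "0 0.2 0 0 0 0 -1"

```text
time: 8.48
tool_pos: [0.4579, 0.3777, 0.0494]
tool_rot: [-0.0, 0.756, 0.655, 0.0]
contact_force: [0.3, -0.1, -2.2]
gripper_width: 0.27
grasp_force: 59.4
```

>>> move_arm --pt "0 0.2 0 0 0 0 -1" --pt "0 0.2 0 0 0 0 -1" --pt "0 0.2 0 0 0 0 -1" --pt "0 0.2 0 0 0 0 -1" --pt "0 0.2 0 0 0 0 -1" --pt "0 0.2 0 0 0 0 -1" --pt "0 0.2 0 0 0 0 -1" --pt "0 0.2 0 0 0 0 -1" --pt "0 0.2 0 0 0 0 -1" --pt "0 0.2 0 0 0 0 -1" --pt "0 0.2 0 0 0 0 -1" --pt "0 0.2 0 0 0 0 -1" --pt "0 0.2 0 0 0 0 -1" --pt "0 0.2 0 0 0 0 -1" --pt "0 0.2 0 0 0 0 -1"

```text
time: 9.73
tool_pos: [0.4875, 0.3733, 0.0493]
tool_rot: [-0.0, 0.756, 0.655, -0.0]
contact_force: [-0.6, 0.1, -3.3]
gripper_width: 0.277
grasp_force: 59.3
```

```bash
cat >> h.py <<'E'
def st():
    s=manip.state(); p=s['tool_pos']-np.array([.591,.3604,0]); u=np.array([.9899,-.1415,0]);v=np.array([.1415,.9899,0])
    q=s['tool_rot'];R=Ro.from_quat([q[1],q[2],q[3],q[0]]).as_matrix()
    print('t %.2f blade front x_rack %.1f mm, y %.1f, z %.1f, yaw %.4f, push %.1f Fz %.1f'%(s['time'],1e3*(p@u)+13,1e3*(p@v),1e3*p[2],np.arctan2(R[1,1],R[0,1]),-s['contact_force']@u,s['contact_force'][2]),'M',s['ft_torque'].round(2))
E
python3 -c "
from h import *
st(); t=grab('top','t4');s=grab('side','s4')
cv2.imwrite('pics/c7.png',np.vstack([cv2.resize(t['img'][130:230,150:300],None,fx=3,fy=3),cv2.resize(s['img'][180:280,270:420],None,fx=3,fy=3)]))"
```

```text
t 9.73 blade front x_rack -91.3 mm, y -1.9, z 49.3, yaw -0.1424, push 0.6 Fz -3.3 M [0.05 0.2  0.02]
```

View pics/c7.png

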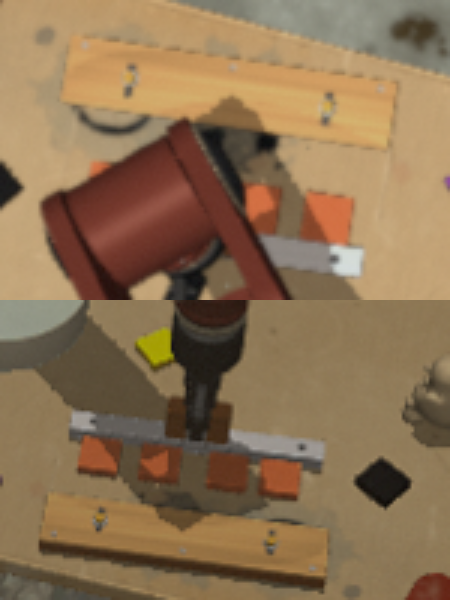

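The blade is flush behind all four tiles and moving them; in the side half the tiles are at (100,455), (160,462), (228,468) and (280,477).

>>> move_arm --pt "0 0.3 0 0 0 0 -1" --pt "0 0.3 0 0 0 0 -1" --pt "0 0.3 0 0 0 0 -1" --pt "0 0.3 0 0 0 0 -1" --pt "0 0.3 0 0 0 0 -1" --pt "0 0.3 0 0 0 0 -1" --pt "0 0.3 0 0 0 0 -1" --pt "0 0.3 0 0 0 0 -1" --pt "0 0.3 0 0 0 0 -1" --pt "0 0.3 0 0 0 0 -1" --pt "0 0.3 0 0 0 0 -1" --pt "0 0.3 0 0 0 0 -1" --pt "0 0.3 0 0 0 0 -1" --pt "0 0.3 0 0 0 0 -1" --pt "0 0.2 0 0 0 0 -1" --pt "0 0.1 0 0 0 0 -1" --pt "0 0 0 0 0 0 -1"

```text
time: 11.25
tool_pos: [0.5323, 0.367, 0.0495]
tool_rot: [0.0, 0.756, 0.655, 0.0]
contact_force: [0.5, 0.6, -3.5]
gripper_width: 0.276
grasp_force: 59.3
```

```bash
python3 -c "
from h import *
st()"
```

```text
t 11.25 blade front x_rack -46.0 mm, y -1.8, z 49.5, yaw -0.1425, push -0.4 Fz -3.5 M [0.07 0.06 0.07]
```

>>> move_arm --pt "0 0.06 0 0 0 0 -1" --pt "0 0.06 0 0 0 0 -1" --pt "0 0.06 0 0 0 0 -1" --pt "0 0.06 0 0 0 0 -1"

```text
time: 11.58
tool_pos: [0.5341, 0.3668, 0.0494]
tool_rot: [-0.0, 0.756, 0.655, -0.0]
contact_force: [-1.8, 1.4, -3.0]
gripper_width: 0.271
grasp_force: 59.4
```

>>> move_arm --pt "0 0.05 0 0 0 0 -1" --pt "0 0.05 0 0 0 0 -1" --pt "0 0.06 0 0 0 0 -1"

```text
time: 11.83
tool_pos: [0.5358, 0.3665, 0.0494]
tool_rot: [-0.0, 0.756, 0.655, 0.0]
contact_force: [-1.8, 0.5, -1.7]
gripper_width: 0.275
grasp_force: 59.4
```

```bash
python3 -c "
from h import *
st()"
```

```text
t 11.83 blade front x_rack -42.5 mm, y -1.8, z 49.4, yaw -0.1423, push 1.8 Fz -1.7 M [0.04 0.3  0.01]
```

>>> move_arm --pt "0 0.06 0 0 0 0 -1" --pt "0 0.06 0 0 0 0 -1" --pt "0 0.06 0 0 0 0 -1" --pt "0 0.06 0 0 0 0 -1"

```text
time: 12.17
tool_pos: [0.5382, 0.3661, 0.0493]
tool_rot: [-0.0, 0.756, 0.655, -0.0]
contact_force: [-2.1, 0.5, -2.6]
gripper_width: 0.271
grasp_force: 59.4
```

>>> move_arm --pt "0 0.05 0 0 0 0 -1" --pt "0 0.05 0 0 0 0 -1" --pt "0 0.05 0 0 0 0 -1" --pt "0 0.05 0 0 0 0 -1"

```text
time: 12.5
tool_pos: [0.5402, 0.3658, 0.0493]
tool_rot: [-0.0, 0.756, 0.655, 0.0]
contact_force: [-1.4, -0.2, -2.3]
gripper_width: 0.274
grasp_force: 59.4
```

>>> move_arm --pt "0 0.05 0 0 0 0 -1" --pt "0 0.05 0 0 0 0 -1" --pt "0 0.05 0 0 0 0 -1" --pt "0 0.05 0 0 0 0 -1"

```text
time: 12.83
tool_pos: [0.5422, 0.3655, 0.0493]
tool_rot: [0.0, 0.756, 0.655, -0.0]
contact_force: [-1.7, 0.7, -2.5]
gripper_width: 0.272
grasp_force: 59.4
```

>>> move_arm --pt "0 0.05 0 0 0 0 -1" --pt "0 0.05 0 0 0 0 -1" --pt "0 0.05 0 0 0 0 -1" --pt "0 0.05 0 0 0 0 -1"

```text
time: 13.17
tool_pos: [0.5442, 0.3653, 0.0493]
tool_rot: [0.0, 0.756, 0.655, 0.0]
contact_force: [-0.9, 0.6, -2.2]
gripper_width: 0.274
grasp_force: 59.4
```

>>> move_arm --pt "0 0.05 0 0 0 0 -1" --pt "0 0.05 0 0 0 0 -1" --pt "0 0.05 0 0 0 0 -1" --pt "0 0.05 0 0 0 0 -1"

```text
time: 13.5
tool_pos: [0.5462, 0.365, 0.0493]
tool_rot: [0.0, 0.756, 0.655, 0.0]
contact_force: [-1.7, -0.1, -2.6]
gripper_width: 0.27
grasp_force: 59.4
```

>>> move_arm --pt "0 0.05 0 0 0 0 -1" --pt "0 0.05 0 0 0 0 -1" --pt "0 0.05 0 0 0 0 -1" --pt "0 0.05 0 0 0 0 -1"

```text
time: 13.83
tool_pos: [0.5481, 0.3647, 0.0493]
tool_rot: [-0.0, 0.756, 0.655, 0.0]
contact_force: [-1.7, -0.3, -2.9]
gripper_width: 0.276
grasp_force: 59.4
```

>>> move_arm --pt "0 0.05 0 0 0 0 -1" --pt "0 0.05 0 0 0 0 -1" --pt "0 0.05 0 0 0 0 -1" --pt "0 0.05 0 0 0 0 -1"

```text
time: 14.17
tool_pos: [0.5501, 0.3644, 0.0493]
tool_rot: [0.0, 0.756, 0.655, 0.0]
contact_force: [-1.0, 0.8, -3.6]
gripper_width: 0.278
grasp_force: 59.4
```

>>> move_arm --pt "0 0.05 0 0 0 0 -1" --pt "0 0.05 0 0 0 0 -1" --pt "0 0.05 0 0 0 0 -1" --pt "0 0.05 0 0 0 0 -1"

```text
time: 14.5
tool_pos: [0.5521, 0.3641, 0.0493]
tool_rot: [-0.0, 0.756, 0.655, -0.0]
contact_force: [-2.1, -0.1, -2.4]
gripper_width: 0.271
grasp_force: 59.3
```

>>> move_arm --pt "0 0.05 0 0 0 0 -1" --pt "0 0.05 0 0 0 0 -1" --pt "0 0.05 0 0 0 0 -1" --pt "0 0.05 0 0 0 0 -1"

```text
time: 14.83
tool_pos: [0.5529, 0.3642, 0.0492]
tool_rot: [-0.001, 0.756, 0.655, -0.001]
contact_force: [-7.3, 2.6, 0.9]
gripper_width: 0.27
grasp_force: 59.8
```

```bash
python3 -c "
from h import *
st()"
```

```text
t 14.83 blade front x_rack -25.3 mm, y -1.7, z 49.2, yaw -0.1431, push 7.6 Fz 0.9 M [ 0.26  1.29 -0.27]
```

>>> move_arm --pt "0 0.03 0 0 0 0 -1" --pt "0 0.03 0 0 0 0 -1" --pt "0 0 0 0 0 0 -1"

```text
time: 15.08
tool_pos: [0.5529, 0.3642, 0.0491]
tool_rot: [-0.002, 0.756, 0.655, -0.002]
contact_force: [-6.7, 2.0, 1.4]
gripper_width: 0.275
grasp_force: 59.9
```

```bash
python3 -c "
from h import *
st()"
```

```text
t 15.08 blade front x_rack -25.2 mm, y -1.6, z 49.1, yaw -0.1430, push 6.9 Fz 1.4 M [ 0.18  1.42 -0.3 ]
```

>>> move_arm --pt "0 0 0 0 0 0.2 -1" --pt "0 0.03 0 0 0 0.2 -1" --pt "0 0 0 0 0 0 -1"

```text
time: 15.33
tool_pos: [0.553, 0.3641, 0.0489]
tool_rot: [-0.001, 0.758, 0.653, -0.002]
contact_force: [-7.5, 0.8, -0.4]
gripper_width: 0.275
grasp_force: 59.9
```

```bash
python3 -c "
from h import *
st()"
```

```text
t 15.33 blade front x_rack -25.2 mm, y -1.7, z 48.9, yaw -0.1482, push 7.5 Fz -0.4 M [0.35 1.52 0.24]
```

>>> move_arm --pt "0 0.04 0 0 0 -0.2 -1" --pt "0 0.04 0 0 0 0 -1" --pt "0 0 0 0 0 0 -1"

```text
time: 15.58
tool_pos: [0.553, 0.3641, 0.0488]
tool_rot: [-0.002, 0.757, 0.654, -0.003]
contact_force: [-10.8, 2.4, 1.6]
gripper_width: 0.268
grasp_force: 60.1
```

```bash
python3 -c "
from h import *
st()"
```

```text
t 15.58 blade front x_rack -25.1 mm, y -1.7, z 48.8, yaw -0.1455, push 11.1 Fz 1.6 M [ 0.33  1.88 -0.05]
```

>>> move_arm --pt "0 0.02 0 0 0 0 -1" --pt "0 0 0 0 0 0 -1" --pt "0 0 0 0 0 0 -1" --pt "0 0 0 0 0 0 -1" --pt "0 0 0 0 0 0 -1" --pt "0 0 0 0 0 0 -1"

```text
time: 16.08
tool_pos: [0.5531, 0.3641, 0.0489]
tool_rot: [-0.002, 0.757, 0.654, -0.003]
contact_force: [-10.0, 1.1, 1.9]
gripper_width: 0.275
grasp_force: 60.1
```

```bash
python3 -c "
from h import *
st()"
```

```text
t 16.08 blade front x_rack -25.1 mm, y -1.7, z 48.9, yaw -0.1456, push 10.1 Fz 1.9 M [ 0.35  1.98 -0.03]
```

Contact is steady at about 10–11 N and balanced. I add a touch and hold.

>>> move_arm --pt "0 0.03 0 0 0 0 -1" --pt "0 0 0 0 0 0 -1" --pt "0 0 0 0 0 0 -1" --pt "0 0 0 0 0 0 -1" --pt "0 0 0 0 0 0 -1" --pt "0 0 0 0 0 0 -1"

```text
time: 16.58
tool_pos: [0.5531, 0.3641, 0.0488]
tool_rot: [-0.002, 0.757, 0.654, -0.003]
contact_force: [-11.0, 1.0, 2.8]
gripper_width: 0.275
grasp_force: 60.2
```

>>> move_arm --pt "0 0 0 0 0 0 -1" --pt "0 0 0 0 0 0 -1" --pt "0 0 0 0 0 0 -1" --pt "0 0 0 0 0 0 -1" --pt "0 0 0 0 0 0 -1" --pt "0 0 0 0 0 0 -1" --pt "0 0 0 0 0 0 -1" --pt "0 0 0 0 0 0 -1"

```text
time: 17.25
tool_pos: [0.5531, 0.3641, 0.0488]
tool_rot: [-0.002, 0.757, 0.654, -0.003]
contact_force: [-11.6, 1.7, 2.3]
gripper_width: 0.274
grasp_force: 60.2
```

>>> move_arm --pt "0 0 0 0 0 0 -1" --pt "0 0 0 0 0 0 -1" --pt "0 0 0 0 0 0 -1" --pt "0 0 0 0 0 0 -1" --pt "0 0 0 0 0 0 -1" --pt "0 0 0 0 0 0 -1"

```text
time: 17.75
tool_pos: [0.5531, 0.3642, 0.0489]
tool_rot: [-0.002, 0.757, 0.654, -0.003]
contact_force: [-12.1, 2.5, 3.0]
gripper_width: 0.27
grasp_force: 60.2
```

```bash
python3 -c "
from h import *
st()"
```

```text
t 17.75 blade front x_rack -25.1 mm, y -1.6, z 48.9, yaw -0.1455, push 12.3 Fz 3.0 M [ 0.33  2.13 -0.06]
```

>>> move_arm --pt "0 -0.1 0 0 0 0 -1" --pt "0 -0.2 0 0 0 0 -1" --pt "0 -0.3 0 0 0 0 -1" --pt "0 -0.6 0 0 0 0 -1" --pt "0 -0.8 0 0 0 0 -1" --pt "0 -0.8 0 0 0 0 -1" --pt "0 -0.8 0 0 0 0 -1" --pt "0 -0.8 0 0 0 0 -1" --pt "0 -0.8 0 0 0 0 -1" --pt "0 -0.8 0 0 0 0 -1" --pt "0 -0.8 0 0 0 0 -1" --pt "0 -0.8 0 0 0 0 -1" --pt "0 -0.7 0 0 0 0 -1" --pt "0 -0.6 0 0 0 0 -1" --pt "0 -0.4 0 0 0 0 -1" --pt "0 -0.2 0 0 0 0 -1" --pt "0 0 0 0 0 0 -1"

```text
time: 19.17
tool_pos: [0.4618, 0.3774, 0.0493]
tool_rot: [0.0, 0.757, 0.654, -0.0]
contact_force: [0.4, -0.5, -2.6]
gripper_width: 0.271
grasp_force: 59.6
```

```bash
cat > tiles.py <<'E'
from h import *
import sys
st()
for n in('top','side'):
    f=grab(n,n+sys.argv[1]); hsv=cv2.cvtColor(f['img'],cv2.COLOR_BGR2HSV)
    m=((hsv[...,0]<12)&(hsv[...,1]>150)&(hsv[...,2]>60)).astype(np.uint8)
    for k in cv2.findContours(m,0,2)[0]:
        if cv2.contourArea(k)<25: continue
        p=onplane(f,k[:,0,:],.012)-[.591,.3604,0]; x=1e3*(p@[.9895,-.1445,0]); y=1e3*(p@[.1445,.9895,0])
        if abs(y.mean())<150 and -70<x.mean()<20:
            e=x[abs(y-y.mean())<13]; print(n,'y %.0f..%.0f x %.1f..%.1f'%(y.min(),y.max(),x.min(),x.max()),'n',len(k))
E
python3 tiles.py 5
```

```text
t 19.17 blade front x_rack -117.3 mm, y -1.4, z 49.3, yaw -0.1455, push -0.5 Fz -2.6 M [ 0.04 -0.04 -0.04]
top y -125..-83 x -26.2..-0.6 n 16
top y -58..-16 x -26.3..-0.3 n 16
top y 14..58 x -25.9..-0.0 n 18
top y 71..115 x -25.6..-0.1 n 19
side y 73..115 x -21.4..-4.6 n 12
side y 18..57 x -22.1..-4.8 n 10
side y -56..-17 x -22.8..-5.3 n 12
side y -124..-82 x -21.8..-5.2 n 12
```

All four tiles sit in line, with back edges at −26 mm, and the gap to the blade is 91 mm. I set the straightedge down.

>>> move_arm --pt "0 0 0.1 0 0 0 -1" --pt "0 0 0.1 0 0 0 -1" --pt "0 0 0.05 0 0 0 -1" --pt "0 0 0 0 0 0 -1"

```text
time: 19.6
tool_pos: [0.4622, 0.3772, 0.0465]
tool_rot: [-0.0, 0.757, 0.654, -0.0]
contact_force: [-0.6, -0.7, -3.0]
gripper_width: 0.273
grasp_force: 59.6
```

>>> move_arm --pt "0 0 0.05 0 0 0 -1" --pt "0 0 0 0 0 0 -1"

```text
time: 19.77
tool_pos: [0.4623, 0.3773, 0.0462]
tool_rot: [0.0, 0.757, 0.654, -0.0]
contact_force: [0.3, -0.8, -3.3]
gripper_width: 0.275
grasp_force: 59.8
```

>>> move_arm --pt "0 0 0.05 0 0 0 -1" --pt "0 0 0.02 0 0 0 -1" --pt "0 0 0 0 0 0 -1"

```text
time: 20.02
tool_pos: [0.4624, 0.3774, 0.0462]
tool_rot: [0.0, 0.757, 0.654, 0.0]
contact_force: [-0.9, -1.3, 1.9]
gripper_width: 0.275
grasp_force: 60.2
```

>>> move_arm --pt "0 0 0 0 0 0 1" --pt "0 0 0 0 0 0 1" --pt "0 0 0 0 0 0 1" --pt "0 0 0 0 0 0 1" --pt "0 0 0 0 0 0 1" --pt "0 0 0 0 0 0 1" --pt "0 0 0 0 0 0 1" --pt "0 0 0 0 0 0 1" --pt "0 0 0 0 0 0 1" --pt "0 0 0 0 0 0 1"

```text
time: 20.85
tool_pos: [0.4622, 0.3773, 0.0456]
tool_rot: [0.0, 0.757, 0.654, -0.0]
contact_force: [-0.0, -0.1, 0.5]
gripper_width: 1.0
grasp_force: 0.0
```

>>> move_arm --pt "0 0 -0.5 0 0 0 1" --pt "0 0 -1 0 0 0 1" --pt "0 0 -2 0 0 0 1" --pt "0 0 -2 0 0 0 1" --pt "0 0 -2 0 0 0 1" --pt "0 0 -2 0 0 0 1" --pt "0 0 -2 0 0 0 1" --pt "0 0 -1.5 0 0 0 1" --pt "0 0 -1 0 0 0 1" --pt "0 0 0 0 0 0 1" --pt "0 0 0 0 0 0 1"

```text
time: 21.77
tool_pos: [0.4624, 0.3775, 0.1863]
tool_rot: [0.0, 0.757, 0.654, 0.001]
contact_force: [0.0, 0.0, 0.5]
gripper_width: 0.998
grasp_force: 0.0
```

```bash
python3 tiles.py 6; python3 - <<'E'
from h import *
# blade: bright grey pixels in the side view, on its top plane
f=load('side6');hsv=cv2.cvtColor(f['img'],cv2.COLOR_BGR2HSV)
m=((hsv[...,1]<50)&(hsv[...,2]>75)).astype(np.uint8); m[:185]=0;m[250:]=0;m[:,:285]=0;m[:,390:]=0
y,x=np.nonzero(m);p=onplane(f,np.c_[x,y],.018)-[.591,.3604,0];X=1e3*(p@[.9895,-.1445,0]);Y=1e3*(p@[.1445,.9895,0])
k=(X<-100)&(X>-165);print('blade x',np.percentile(X[k],[2,50,98]).round(1),'y',np.percentile(Y[k],[1,99]).round(1),k.sum(),'slope',np.polyfit(Y[k],X[k],1)[0].round(4))
E
```

```text
t 21.77 blade front x_rack -116.7 mm, y -1.3, z 186.3, yaw -0.1458, push -0.0 Fz 0.5 M [-0.02 -0.02 -0.03]
top y -125..-83 x -26.2..-0.6 n 16
top y -58..-16 x -26.7..-0.3 n 16
top y 14..58 x -26.0..-0.0 n 20
side y 72..115 x -21.4..-4.6 n 10
side y 18..57 x -22.1..-5.3 n 10
side y -57..-17 x -22.8..-5.6 n 15
side y -124..-82 x -21.8..-5.2 n 12
blade x [-139.3 -119.9 -102.7] y [-136.1  136.4] 574 slope -0.0112
```

The straightedge is standing level (two views agree on tiles; blade where it was left). Handing in.

```bash
python3 -c "
from h import *
print(manip.job_done())"
```

```text
the job is handed in; nothing more can be done
None
```

The job is handed in: all four tiles were pushed in one row against the hidden stop and pressed at about 10–12 N for over a second, and the straightedge stands released about 90 mm clear of them (finished at 21.8 s of the 58 s allowed; no verdict was returned).

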